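Lock a printer's carriage with its transport clip

TASK

This desktop printer is being packed for a move: push its print carriage along the guide rod, without slamming it, all the way to its parking end next to the clip bay. Then slide the loose C-shaped transport clip, open side first, onto the guide rod in the bay beside the carriage, until it drops off the ledge, hooks behind the rod and sits level, so that the carriage is locked in. Leave the things lying round the printer where they are.

Things in the scene. Friction and masses are not known exactly. Their poses are not given: they have to be found in the camera images.
- bay (a point): Where the clip's underside must finally be centred: on the lower floor, mid-bay, 5 mm beyond the rod's axis. Printer frame: x away from the robot, square to the rod; y left, along the rod; z up. Two ribs along x bound the bay: inner faces at y +-20 mm, x -35 to 17, tops 12.5 mm up, their mouths flared towards the robot to x = -50. Home, the clip has about 3 mm of play each way.
- rod (a point): A point on the axis of the steel guide rod, 10 mm thick, in the middle of the bay: 5 mm nearer the robot than bay and 19 mm above it. The rod runs along printer y. Frame as bay.
- ledge_edge (a point): Top of the step where the flat ledge in front of the rod ends, mid-bay: 17.5 mm before the rod's axis. From here the ledge runs 117 mm back towards the robot (-x) to a front edge only 6 mm high; beyond it (+x) the floor is 5.5 mm lower. The well's end and rear walls stand 37 mm over the ledge, at y -98 and +255 mm and x +106 mm from this point. Frame as bay.
- clip_mid (a point): Centre of the loose white plastic clip (about 40 g), 26.5 mm over its underside; x points out of its open mouth, z up. C section, 34 mm wide (y): solid back at x -20 to -13 mm; lower jaw 6 mm thick and roof 27 to 33 mm up, both to x = 17; a lip under the roof at x 9 to 17 leaves a mouth 6 to 20 mm up. Starts upright on the ledge, mouth roughly (within 0.5 rad) to the rod.
- clip_tab (a point): Centre of the finger tab on the clip's roof: 12 mm thick along clip x, 28 mm wide along y, from 33 to 53 mm over the underside; this point is 43 mm up, above the clip's centre. Slid along the ledge, the clip takes the rod into its mouth (1.5 mm spare above, 2.5 below); once its back is past the ledge's edge it drops 5.5 mm and the lip hooks the rod. It may tip on the way: push on to the stop.
- carriage (a joint): Travel of the print carriage along the guide rod, m: 0 at the left end (printer +y), 0.2 at the stop of the parking end (printer -y), beyond the clip bay. Slides with about 2 N of friction and stays where it is left. It cannot pass when the clip is on the rod.
- carriage_face (a point): Middle of the carriage's left (+y) side, 30 mm beyond the rod's axis and 25.5 mm over the ledge: push here towards printer -y. Frame as bay. The carriage is a black block, 70 mm along the rod, from 12 mm in front of the rod's axis to 60 mm beyond, 9 to 50 mm over the ledge. Parked, its left face is 24 mm from mid-bay, on the -y side.
- pen_cup: Bystander: pen cup, 80 mm across, 100 mm high with pens to 180 mm, origin under its centre.
- screwdriver: Bystander: screwdriver lying on the desk.
- ink_carton: Bystander: ink carton 115 x 45 x 100 mm, origin under its centre.
- tape_roll: Bystander: roll of tape lying flat, 90 mm across, 24 mm high.

How it is judged:
By the outcome, as a careful person would: the job done as asked, in the order asked, and still so for the second after the job is handed in, with the robot touching nothing.
It also fails if it takes over 61 s, if anything falls off the work surface, if the arm or the gripper's body presses on something with over 40 N, if the wrist force passes 120 N, or if a joint passes its speed limit or range.

ROBOT

A 6-joint arm with a two-finger parallel gripper is mounted at the origin on the work surface. World frame = base frame: x ahead of the robot, y to its left, z up, the work surface at z = 0. Lengths are in m, angles in rad, forces in N, time in s.
With the tool pointing down it reaches from about 0.375 to 0.975 m from the base axis. Payload 3.8 kg.
Tool frame: the origin (TCP) lies on the centre line of the jaws, within the pads' length; the fingertips stand 14 mm ahead of it and the grasp point (between the pads) lies 5 mm behind it; z points along the fingers, y is the line along which they close (so a half turn about z gives the same grasp; the last joint's range is limited). The gripper opens to 85 mm and grips with 20 to 120 N. Pads are 22 mm wide; open, the fingers measure 114 mm over their backs; the gripper's body (76 mm by 85 mm) begins 54 mm behind the grasp point. The pads swing forward as they close: fully open they stand 13 mm farther back than shut.
Start: joints at [1.3, 0.264, 1.604, -0, 1.274, -0.037], TCP at [0.156, 0.657, 0.245] pointing down, gripper open.
Joint ranges: [-2.63, 2.63], [-0.94, 2.18], [0.31, 2.57], [-1.31, 4.45], [0, 2.66], [-2.55, 2.55]. Speed limits (rad/s): [2.57, 2.57, 3.14, 3.14, 3.14, 3.14].

INTERFACE

Orientations are given as a rotation vector (axis times angle).
In Python, from workcell import bot, eyes, spot_in gives the robot as it stands.
- The arm moves only by the tool carry_out, never from a script. Its argument "series" is text: rows parted by semicolons, each of 4 numbers parted by spaces: the shift along the world's x, y, z in m, then the turn about the world's z in degrees. In form: tx ty tz roll; .... A call has 1 to 20 rows; each row shifts and turns the commanded pose from where the row before left it; what a row does not reach is not made up. A row lasts 1/8 s, in which the tool goes at most 62.5 mm and 10.7 degrees, less where a joint would pass 70% of its speed; a pose out of reach is approached as far as the arm can. A call is refused whole if a number of a shift passes 0.0625 or a number of a turn 10.7, either way. A call with a gripper value outside its range is refused whole. "jaw" is the gripper command: -1 is shut, 1 is fully open, values between are in proportion, set as the call begins (left out, the last holds). The fingers move at their own pace and stop on an object; "grip_force" is the grip in N (left out, the last holds). Time passes only in rows, so rows that do not move let the fingers close. It gives the time, the measured TCP pose, the force, the opening and the grip force at its end, in the units of the state.
- bot.read_state(): the state, without advancing time (a new reading comes with each control period).
- eyes.read_camera(name): name is "side" or "top"; returns (picture, depth): 480x640x3 uint8, blue, green, red; 480x640 float32, m along the optical axis (not along the pixel's ray), 0 where there is no reading.
- eyes.get_calibration(name): a dict with "K" (3x3 intrinsics, pixels), "distortion" ([k1, k2, p1, p2, k3] as OpenCV has them; the pictures are not rectified), "position" and "rotation" of the camera in the world. Camera axes: x right, y down, z forward; pixel columns grow to the right and rows downward; lengths in m; the calibration is good to about 2 mm. A picture is of the moment at which its call begins. get_calibration takes no time and is no camera call.
- bot.finish_job(): hands the job in; it is judged then, once.
Trained networks look in the newest picture that a camera, given by its name, has taken for a name from the list of things; names that differ only in an ending like _2 or _b are one class to them, and where a whole thing is asked for, a point or a joint stands for the part that bears it (a point fixed in the world has none). Each returns a list of dicts, best first, with "score" (0 to 1); they miss things now and then, are a little off and sometimes report something else, mostly with a low value. They report only what shows in the picture. A call takes as long as a camera call.
- spot_in(camera, target): "rect" ([centre column, centre row, width, height] in pixels, round what is visible of it).
The state is a dict: "time": time; "q": joint angles; "joint_vel": joint speeds; "joint_torque": joint torques, N m; "tool_pos": TCP position; "tcp_rot": TCP orientation; "wrist_force": force on the tool from outside, world axes, zero at the start; "torque": the same for the moment, N m; "width": opening from 0.0 (shut) to 1.0 (fully open); "grip_force": force on a finger pad.
Only numpy, scipy, OpenCV 4.12 (cv2) and the standard library are available. Lean on these libraries where they do the work, as an engineer would, in place of code of your own. Each camera call takes 0.05 s, during which the arm holds its last target. There are 200 camera calls.

## Working session

There is one attempt and no reset: what is moved stays moved. The work goes in short steps, Python scripts to look and compute and a tool call to move; the robot and the scene stay as the last step left them, time stands still between calls to the robot, and variables do not carry over. Pictures are saved under pics/ and viewed, at most 10 in all, crops included, and the job is handed in when it is done.

Besides the shell and the picture viewer there is one more tool, called after "Request:" as name(argument=value, ...), one argument or row to a line, values as JSON. carry_out: Moves the arm, as the interface text tells. Its arguments: {"type":"object","properties":{"series":{"type":"string"},"jaw":{"type":"number"},"grip_force":{"type":"number"}},"required":["series"]}

```bash
mkdir -p pics; cat > h.py <<'E'
import numpy as np, cv2
from workcell import bot, eyes, spot_in
def look(n,save=None):
    im,d=eyes.read_camera(n)
    if save: cv2.imwrite('pics/'+save,im)
    return im,d
def world(n,uv,depth):
    c=eyes.get_calibration(n); K=np.array(c['K'],float); D=np.array(c['distortion'],float)
    uv=np.array(uv,float).reshape(-1,1,2)
    p=cv2.undistortPoints(uv,K,D).reshape(-1,2)
    z=np.asarray(depth,float).reshape(-1,1)
    P=np.hstack([p,np.ones((len(p),1))])*z
    R=np.array(c['rotation'],float)
    if R.shape!=(3,3): R=cv2.Rodrigues(R)[0]
    return P@R.T+np.array(c['position'])
def cloud(n,d):
    v,u=np.nonzero(d>0)
    P=np.full(d.shape+(3,),np.nan); P[v,u]=world(n,np.c_[u,v],d[v,u]); return P
def proj(n,P):
    c=eyes.get_calibration(n); R=np.array(c['rotation'],float)
    if R.shape!=(3,3): R=cv2.Rodrigues(R)[0]
    rv=cv2.Rodrigues(R.T)[0]; t=-R.T@np.array(c['position'])
    return cv2.projectPoints(np.array(P,float).reshape(-1,1,3),rv,t,np.array(c['K'],float),np.array(c['distortion'],float))[0].reshape(-1,2)
E
python3 - <<'E'
from h import *
for n in('top','side'):
    im,d=look(n,n+'0.png'); P=cloud(n,d); np.save(n+'0.npy',P)
    c=eyes.get_calibration(n); print(n,np.round(c['position'],3),np.round(c['rotation'],2).tolist())
    for t in('clip_mid','clip_tab','carriage','pen_cup','screwdriver','ink_carton','tape_roll'):
        for r in spot_in(n,t)[:2]:
            u,v,w,h=r['rect']; q=P[int(v),int(u)]
            print(t,round(r['score'],2),np.round(r['rect']),np.round(q,3))
print(bot.read_state())
E
```

```text
top [ 0.469 -0.008  1.267] [-2.16, 2.22, -0.04]
clip_mid 0.54 [311. 264.  13.  18.] [0.502 0.038 0.132]
clip_tab 0.62 [311. 262.  16.  21.] [0.504 0.041 0.126]
carriage 0.94 [325. 222.  37.  36.] [0.598 0.003 0.127]
pen_cup 0.76 [155. 294.  45.  29.] [0.442 0.396 0.139]
pen_cup 0.46 [328. 232. 205. 153.] [ 0.573 -0.003  0.127]
screwdriver 0.61 [501. 304.  45.  70.] [ 0.391 -0.426  0.022]
screwdriver 0.5 [156. 292.  46.  30.] [0.446 0.395 0.142]
ink_carton 0.95 [510. 198.  35.  54.] [ 0.642 -0.434  0.102]
ink_carton 0.57 [311. 263.  15.  18.] [0.504 0.038 0.132]
tape_roll 0.7 [159. 213.  35.  35.] [0.646 0.432 0.003]
side [0.387 0.834 0.838] [-0.26, 2.79, -1.25]
clip_mid 0.53 [343. 253.  21.  28.] [0.501 0.051 0.11 ]
clip_tab 0.76 [344. 250.  16.  25.] [0.499 0.048 0.117]
carriage 0.68 [306. 235.  39.  37.] [0.592 0.028 0.126]
pen_cup 0.76 [337. 412.  47.  88.] [0.453 0.409 0.054]
screwdriver 0.68 [417. 177.  34.  12.] [ 0.346 -0.436  0.019]
screwdriver 0.16 [305. 237.  38.  35.] [0.594 0.028 0.124]
ink_carton 0.92 [323. 156.  44.  39.] [ 0.645 -0.425  0.062]
tape_roll 0.68 [237. 415.  51.  55.] [ 0.641  0.42  -0.001]
{'time': 0.8, 'q': array([ 1.30008060e+00,  2.63856362e-01,  1.60396169e+00,  1.58028842e-05,
        1.27368420e+00, -3.68943256e-02]), 'joint_vel': array([-3.61595694e-04, -3.55123182e-04, -4.75011919e-05, -9.27215101e-04,
        7.50264552e-04,  1.18711138e-03]), 'joint_torque': array([-6.16530342e-04, -5.14985025e+01, -3.67693698e+01,  1.49654932e-05,
        6.38559468e-04, -1.04705066e-05]), 'tool_pos': array([0.15639369, 0.65665271, 0.24532988]), 'tcp_rot': array([-3.66456771e-01, -3.12014535e+00, -1.43960583e-04]), 'wrist_force': array([ 0.36497385,  0.06137861, -0.69956755]), 'torque': array([0.02653975, 0.07099168, 0.00778326]), 'grip_force': 0.0, 'width': 1.0010285238185037}
```

View pics/top0.png

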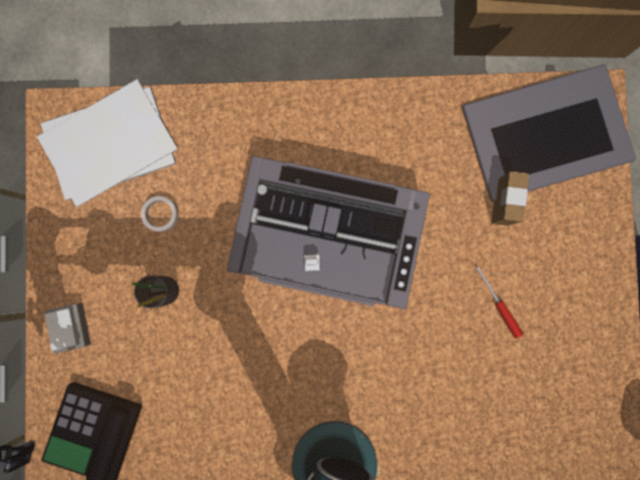

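View pics/side0.png

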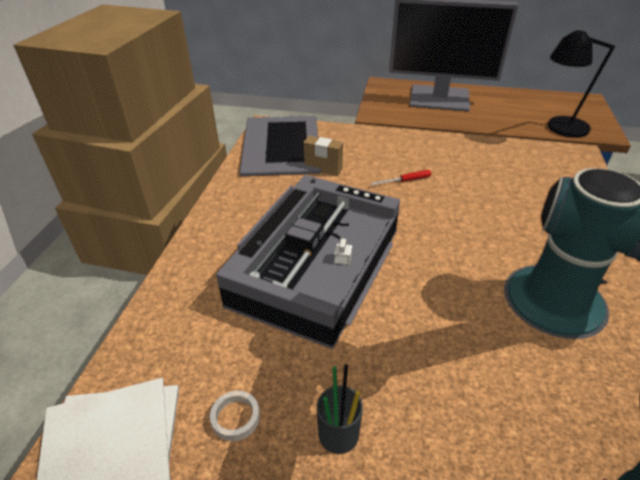

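```bash
python3 - <<'E'
from h import *
im=cv2.imread('pics/top0.png'); c=cv2.resize(im[150:310,225:435],None,fx=3.75,fy=3.75,interpolation=cv2.INTER_CUBIC)
c=cv2.convertScaleAbs(c,alpha=1.6,beta=10)
cv2.imwrite('pics/top0c.png',c)
P=np.load('top0.npy')
for n,(u,v) in dict(ledge1=(275,265),ledge2=(350,275),ledge3=(375,280),carr=(325,222),rodL1=(275,219),rodL2=(300,225),rodR1=(350,239),rodR2=(390,247),wallR=(415,240),front=(320,293)).items():
    q=P[v-1:v+2,u-1:u+2].reshape(-1,3); print(n,np.round(np.nanmedian(q,0),4),np.round(np.nanstd(q[:,2]),4))
E
```

```text
ledge1 [0.5014 0.1281 0.0759] 0.0021
ledge2 [ 0.4718 -0.0522  0.0752] 0.0023
ledge3 [ 0.458  -0.1119  0.0752] 0.002
carr [0.5962 0.0035 0.1274] 0.002
rodL1 [0.6107 0.1229 0.0922] 0.0109
rodL2 [0.5942 0.0637 0.0926] 0.0034
rodR1 [ 0.5589 -0.0553  0.0716] 0.011
rodR2 [ 0.5354 -0.1489  0.09  ] 0.0105
wallR [ 0.5488 -0.2052  0.1131] 0.0023
front [0.4289 0.0227 0.0141] 0.0054
```

View pics/top0c.png

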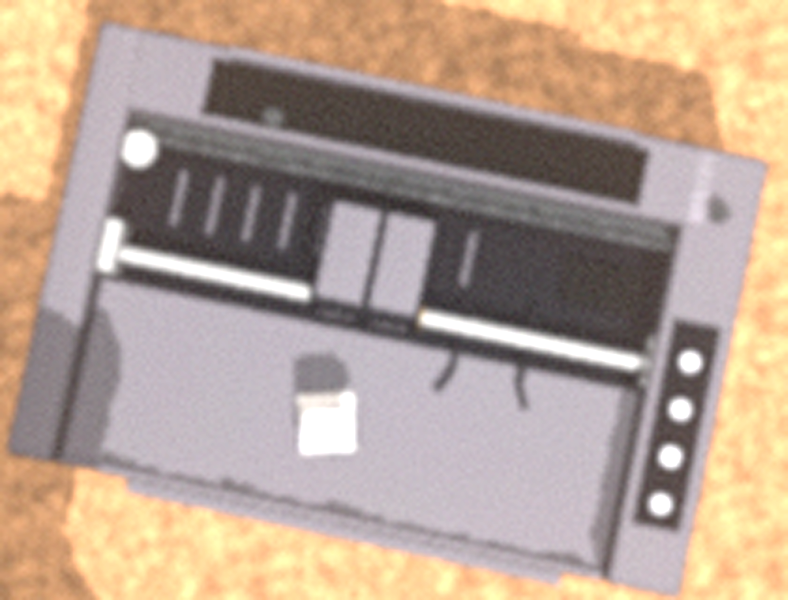

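```bash
cat >> h.py <<'E'
def onplane(n,uv,z):
    uv=np.array(uv,float).reshape(-1,2); a=world(n,uv,np.ones(len(uv))); o=np.array(eyes.get_calibration(n)['position'])
    return o+(a-o)*((z-o[2])/(a[:,2]-o[2]))[:,None]
E
python3 - <<'E'
from h import *
C=lambda pts:np.array(pts,float)/3.75+[225,150]-0.37
ZL=.0755
rod=onplane('top',C([(118,256),(308,292),(420,318),(640,362)]),ZL+.0185)
print('rod',np.round(rod,4).tolist())
s=np.polyfit(rod[:,1],rod[:,0],1); yaw=-np.arctan(s[0]); print('yaw',yaw,s)
fx,fy,_,_=0,0,0,0
X=np.array([np.cos(yaw),np.sin(yaw)]);Y=np.array([-np.sin(yaw),np.cos(yaw)])
pr=lambda P:np.round(np.c_[P[:,:2]@X,P[:,:2]@Y],4).tolist()
print('rod pf',pr(rod))
print('edge pf',pr(onplane('top',C([(150,290),(280,315),(600,378)]),ZL)))
print('flares pf',pr(onplane('top',C([(458,352),(438,388),(518,368),(525,408)]),ZL+.007)))
print('L wall',pr(onplane('top',C([(62,455),(130,110)]),ZL+.037)),'R',pr(onplane('top',C([(608,575),(680,225)]),ZL+.037)))
print('carr',pr(onplane('top',C([(332,202),(312,295),(436,216),(417,318)]),ZL+.05)))
print('clip tab/roof corners pf',pr(onplane('top',C([(300,397),(355,391),(302,455),(357,453)]),ZL+.05)))
P=np.load('top0.npy'); m=np.zeros(P.shape[:2],bool); m[250:275,300:325]=1
q=P[m&(P[...,2]>ZL+.022)]; print(len(q),np.round(q[np.argsort(q[:,2])][::6],3).tolist())
P=np.load('side0.npy'); q=P[235:270,328:362].reshape(-1,3); q=q[q[:,2]>.1]
t=q[q[:,2]>.118]; print('side tab',len(t),t.mean(0),np.round(t.min(0),3),np.round(t.max(0),3))
im=cv2.imread('pics/side0.png')
o=np.hstack([cv2.resize(im[225:275,325:375],(400,400),interpolation=cv2.INTER_CUBIC),cv2.resize(cv2.imread('pics/top0.png')[240:280,290:330],(400,400),interpolation=cv2.INTER_CUBIC)])
cv2.imwrite('pics/clip.png',o)
E
```

```text
rod [[0.6147, 0.168, 0.094], [0.5879, 0.0477, 0.094], [0.5691, -0.0229, 0.094], [0.5369, -0.1612, 0.094]]
yaw -0.23337586455170217 [0.23770713 0.57526303]
rod pf [[0.5591, 0.3056], [0.5609, 0.1824], [0.559, 0.1093], [0.5596, -0.0327]]
edge pf [[0.5433, 0.284], [0.5443, 0.1983], [0.5459, -0.0117]]
flares pf [[0.5435, 0.0812], [0.5183, 0.0891], [0.5412, 0.0416], [0.517, 0.0321]]
L wall [[0.4286, 0.3106], [0.6493, 0.3142]] R [[0.4244, -0.037], [0.6471, -0.0383]]
carr [[0.616, 0.177], [0.5568, 0.1774], [0.6203, 0.1121], [0.5559, 0.1109]]
clip tab/roof corners pf [[0.4935, 0.1718], [0.504, 0.1393], [0.4588, 0.1632], [0.4668, 0.1303]]
226 [[0.487, 0.047, 0.101], [0.519, 0.044, 0.105], [0.489, 0.045, 0.105], [0.516, 0.027, 0.106], [0.524, 0.032, 0.106], [0.514, 0.023, 0.106], [0.501, 0.051, 0.107], [0.487, 0.052, 0.107], [0.496, 0.044, 0.107], [0.514, 0.03, 0.107], [0.491, 0.035, 0.108], [0.494, 0.051, 0.108], [0.496, 0.054, 0.108], [0.49, 0.026, 0.108], [0.511, 0.023, 0.108], [0.488, 0.037, 0.109], [0.491, 0.049, 0.109], [0.493, 0.03, 0.109], [0.514, 0.025, 0.109], [0.491, 0.04, 0.11], [0.521, 0.044, 0.11], [0.488, 0.028, 0.11], [0.507, 0.023, 0.111], [0.489, 0.049, 0.111], [0.514, 0.048, 0.112], [0.493, 0.049, 0.112], [0.514, 0.041, 0.114], [0.5, 0.048, 0.123], [0.507, 0.032, 0.125], [0.509, 0.036, 0.126], [0.507, 0.05, 0.127], [0.504, 0.034, 0.127], [0.506, 0.034, 0.128], [0.511, 0.038, 0.129], [0.509, 0.034, 0.13], [0.511, 0.045, 0.13], [0.504, 0.043, 0.131], [0.506, 0.029, 0.133]]
side tab 60 [0.50458111 0.04222104 0.12531313] [0.499 0.023 0.118] [0.51  0.055 0.13 ]
```

View pics/clip.png

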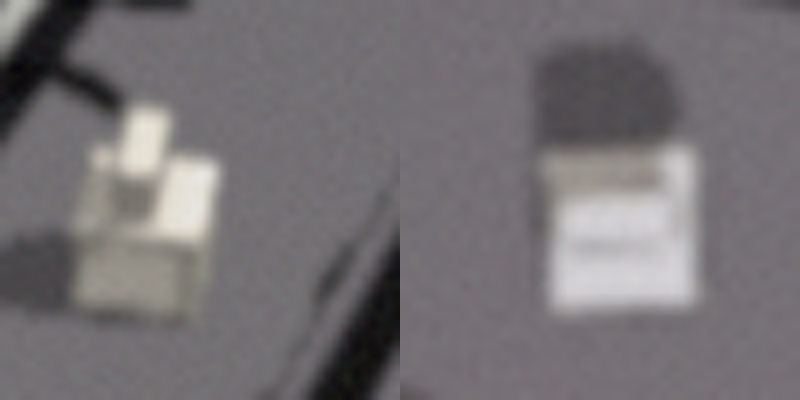

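The top crop shows the rod running at about -13.4° yaw. The carriage is left of the bay, whose flares are at crop (458,352) and (518,368). The clip sits upright with its mouth towards world +x, roughly at (0.505, 0.04). I'll move above the carriage's left side with the jaws shut.

Request:
carry_out(
  series="0.029 -0.037 0 -5.6;0.029 -0.037 0 -5.6;0.029 -0.037 0 -5.6;0.029 -0.037 0 -5.6;0.029 -0.037 0 -5.6;0.029 -0.037 0 -5.6;0.029 -0.037 0 -5.6;0.029 -0.037 0 -5.6;0.029 -0.037 0 -5.6;0.029 -0.037 0 -5.6;0.029 -0.037 0 -5.6;0.029 -0.037 0 -5.6;0.029 -0.037 0 -5.6;0.029 -0.037 0 -5.6;0.029 -0.037 0 -5.6;0.029 -0.037 0 -5.6;0 0 0 0;0 0 0 0",
  jaw=-1,
)

```text
time: 3.05
tool_pos: [0.62, 0.0648, 0.2451]
tcp_rot: [-2.458, -1.955, 0.0]
wrist_force: [-0.5, 1.4, 0.4]
width: -0.004
grip_force: 0.0
```

Request:
carry_out(
  series="0 0 -0.03 0;0 0 -0.03 0;0 0 -0.03 0;0 0 -0.025 0;0 0 -0.015 0;0 0 -0.007 0;-0.0012 -0.0049 0 0;-0.0012 -0.0049 0 0;-0.0012 -0.0049 0 0;-0.0012 -0.0049 0 0;-0.0012 -0.0049 0 0;-0.0019 -0.0078 0 0;-0.0019 -0.0078 0 0;-0.0019 -0.0078 0 0;-0.0019 -0.0078 0 0;-0.0019 -0.0078 0 0;-0.0019 -0.0078 0 0;-0.0019 -0.0078 0 0;-0.0019 -0.0078 0 0;-0.0019 -0.0078 0 0",
)

```text
time: 5.55
tool_pos: [0.5971, -0.0306, 0.1083]
tcp_rot: [-2.459, -1.956, -0.0]
wrist_force: [2.1, 2.0, 1.0]
width: -0.002
grip_force: 1.1
```

Request:
carry_out(
  series="-0.0019 -0.0078 0 0;-0.0019 -0.0078 0 0;-0.0019 -0.0078 0 0;-0.0019 -0.0078 0 0;-0.0014 -0.0058 0 0;-0.0009 -0.0039 0 0;-0.0007 -0.0029 0 0;-0.0005 -0.002 0 0;-0.0005 -0.002 0 0;-0.0005 -0.002 0 0;0 0 0 0",
)

```text
time: 6.92
tool_pos: [0.5849, -0.0801, 0.1081]
tcp_rot: [-2.458, -1.956, 0.001]
wrist_force: [0.5, 1.2, 0.5]
width: -0.002
grip_force: 0.5
```

Request:
carry_out(
  series="-0.0005 -0.002 0 0;-0.0005 -0.002 0 0;-0.0005 -0.002 0 0;-0.0005 -0.002 0 0;-0.0003 -0.001 0 0;-0.0003 -0.001 0 0",
)

```text
time: 7.68
tool_pos: [0.5826, -0.0896, 0.1081]
tcp_rot: [-2.458, -1.955, -0.001]
wrist_force: [0.7, 4.1, 0.1]
width: -0.001
grip_force: 2.4
```

Request:
carry_out(
  series="-0.0003 -0.001 0 0;-0.0003 -0.001 0 0;-0.0003 -0.001 0 0;0 0 0 0",
)

```text
time: 8.18
tool_pos: [0.5826, -0.0898, 0.1082]
tcp_rot: [-2.457, -1.953, -0.007]
wrist_force: [3.8, 13.3, -1.5]
width: 0.002
grip_force: 6.6
```

Request:
carry_out(
  series="0.001 0.004 0 0;0.003 0.012 0 0;0.001 0.006 0.02 0;0 0 0.04 0;0 0 0.05 0;0 0 0.04 0;-0.03 -0.04 0.02 4.3;-0.03 -0.04 0 4.3;-0.04 -0.04 0 4.5;-0.04 -0.04 0 0;0 0 0 0",
  jaw=0.0,
)

```text
time: 9.55
tool_pos: [0.4445, -0.2332, 0.28]
tcp_rot: [2.223, 2.216, -0.001]
wrist_force: [0.2, -0.3, -0.8]
width: 0.504
grip_force: 0.0
```

```bash
python3 - <<'E'
from h import *
print(bot.read_state()['tool_pos'])
ims=[];T=[]
for i in range(6): 
    im,d=look('top'); ims.append(im.astype(float)); T.append(cloud('top',d))
im=np.mean(ims,0).astype(np.uint8); cv2.imwrite('pics/top1.png',im)
P=np.nanmedian(T,0); np.save('top1.npy',P)
S=np.nanmedian([cloud('side',look('side','side1.png')[1]) for i in range(4)],0); np.save('side1.npy',S)
for nm,A in(('top',P[245:280,295:330]),('side',S[230:275,325:365])):
    q=A.reshape(-1,3); q=q[np.isfinite(q[:,2])]
    for a,b in((.098,.114),(.118,.14)):
        t=q[(q[:,2]>a)&(q[:,2]<b)][:,:2].astype(np.float32)
        print(nm,a,len(t),np.round(t.mean(0),4),t.min(0),t.max(0),cv2.minAreaRect(t))
c=cv2.resize(im[200:285,290:390],(800,680)[:1]*1+(600,) if 0 else (700,595),interpolation=cv2.INTER_CUBIC)
cv2.imwrite('pics/top1c.png',cv2.convertScaleAbs(c,alpha=1.4))
E
```

```text
[ 0.44447858 -0.23323294  0.28004605]
top 0.098 159 [0.5048 0.038 ] [0.48648918 0.02243944] [0.5237009  0.05571423] ((0.5051189064979553, 0.03901379555463791), (0.03713301196694374, 0.03333897516131401), 0.3482184112071991)
top 0.118 67 [0.5062 0.0393] [0.50001776 0.02474124] [0.51165134 0.05252694] ((0.5056004524230957, 0.03861284628510475), (0.02777988836169243, 0.011412662453949451), 88.55365753173828)
side 0.098 157 [0.5023 0.0438] [0.48465154 0.02122996] [0.5217808  0.05697077] ((0.5034105777740479, 0.03903186321258545), (0.03714814782142639, 0.035057432949543), 1.5786917209625244)
side 0.118 60 [0.5042 0.0417] [0.4984696  0.02457937] [0.5106158  0.05298242] ((0.5045103430747986, 0.03877254202961922), (0.012107040733098984, 0.028345944359898567), 0.7693336009979248)
```

View pics/top1c.png

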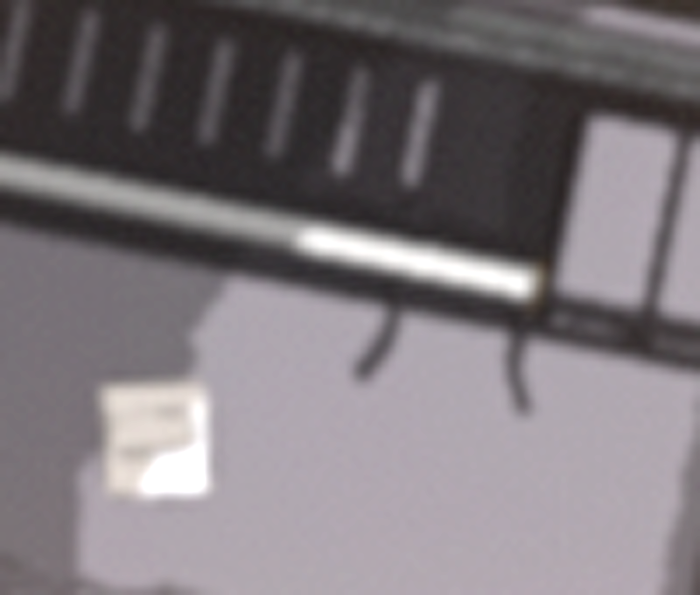

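The carriage is parked against its stop, with its left edge at crop (555,200). The clip is upright at crop (155,440), untouched, at (0.505, 0.039) with yaw about +1°. Next I'll grasp the tab.

Request:
carry_out(
  series="0.0075 0.034 0 1;0.0075 0.034 0 0;0.0075 0.034 0 0;0.0075 0.034 0 0;0.0075 0.034 0 0;0.0075 0.034 0 0;0.0075 0.034 0 0;0.0078 0.034 0 0;0 0 -0.04 0;0 0 -0.04 0;0 0 -0.03 0;0 0 -0.024 0;0 0 -0.012 0;0 0 -0.008 0;0 0 0 0",
)

```text
time: 11.92
tool_pos: [0.5071, 0.0412, 0.1243]
tcp_rot: [-2.2, -2.243, 0.0]
wrist_force: [0.6, 0.2, -0.2]
width: 0.5
grip_force: 0.0
```

Request:
carry_out(
  series="0 0 0 0;0 0 0 0;0 0 0 0;0 0 0 0;0 0 0 0;0 0 0 0",
  jaw=-1,
  grip_force=25,
)

```text
time: 12.68
tool_pos: [0.5073, 0.0411, 0.1247]
tcp_rot: [2.2, 2.242, 0.001]
wrist_force: [-0.5, -0.1, 3.3]
width: 0.131
grip_force: 31.2
```

Request:
carry_out(
  series="0 0 0.001 0;-0.0027 -0.0092 0 -1.5;-0.0027 -0.0092 0 -1.5;-0.0027 -0.0092 0 -1.5;-0.0027 -0.0092 0 -1.5;-0.0027 -0.0092 0 -1.5;-0.0027 -0.0092 0 -1.5;-0.0027 -0.0092 0 -1.5;-0.0027 -0.0092 0 -1.5;-0.0027 -0.0092 0 -1.5;-0.0027 -0.0087 0 -1;0 0 0 0",
)

```text
time: 14.18
tool_pos: [0.4798, -0.051, 0.1253]
tcp_rot: [-2.467, -1.946, 0.0]
wrist_force: [0.7, 0.2, -1.0]
width: 0.133
grip_force: 30.7
```

```bash
python3 - <<'E'
from h import *
s=bot.read_state();print(s['tool_pos'],s['tcp_rot'],s['wrist_force'])
a=[look('side') for i in range(5)]; im=np.mean([x[0].astype(float) for x in a],0).astype(np.uint8)
b=[look('top') for i in range(5)]; jm=np.mean([x[0].astype(float) for x in b],0).astype(np.uint8)
S=np.nanmedian([cloud('side',x[1]) for x in a],0);np.save('side2.npy',S)
u,v=proj('side',[[s['tool_pos'][0],s['tool_pos'][1],.1]])[0].astype(int);print(u,v)
o=np.hstack([cv2.resize(im[v-40:v+40,u-40:u+40],(400,400),interpolation=cv2.INTER_CUBIC),cv2.resize(jm[200:290,300:390],(400,400),interpolation=cv2.INTER_CUBIC)])
cv2.imwrite('pics/ins.png',cv2.convertScaleAbs(o,alpha=1.4))
E
```

```text
[ 0.47978625 -0.05095857  0.12525509] [-2.46651538e+00 -1.94564833e+00  7.64199994e-05] [ 0.74244018  0.19306183 -0.97546762]
358 228
```

View pics/ins.png

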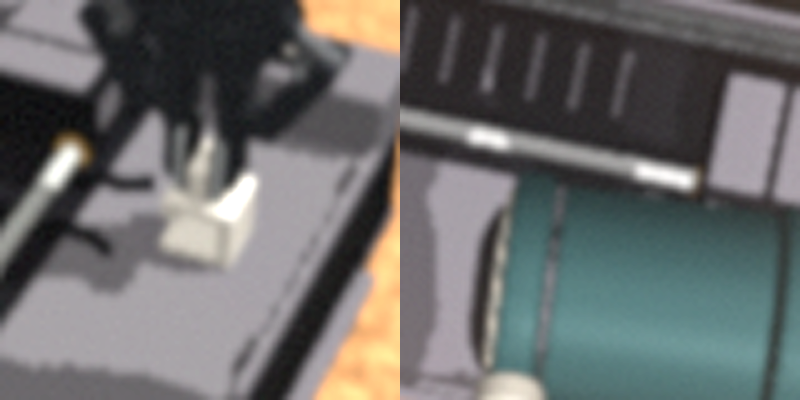

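```bash
python3 - <<'E'
from h import *
y=-.2334;X=np.array([np.cos(y),np.sin(y)]);Y=np.array([-np.sin(y),np.cos(y)])
S=np.load('side2.npy'); A=S[212:248,345:375].reshape(-1,3); A=A[np.isfinite(A[:,2])]
q=np.c_[A[:,:2]@X,A[:,:2]@Y,A[:,2]]
t=q[(q[:,2]>.083)&(q[:,2]<.104)&(q[:,1]>.06)&(q[:,1]<.09)]
for lo in np.arange(.45,.52,.008):
    w=t[(t[:,0]>=lo)&(t[:,0]<lo+.008)]; 
    if len(w): print(round(lo,3),len(w),np.round(np.median(w,0),4))
C=lambda p:np.array(p,float)/5+[318,188]-.4
def pf(P): return np.round(np.c_[P[:,:2]@X,P[:,:2]@Y],4).tolist()
print('flare tips/roots',pf(onplane('side',C([(107,247),(65,228),(150,184),(110,180)]),.0825)))
print('clip left bottom corners',pf(onplane('side',C([(163,248),(233,267)]),.0765)),'roof',pf(onplane('side',C([(170,208),(235,228)]),.1095)))
E
```

```text
0.45 1 [0.4579 0.0613 0.0952]
0.458 28 [0.4598 0.0746 0.0931]
0.466 4 [0.4696 0.0753 0.103 ]
0.474 2 [0.4771 0.0767 0.1036]
0.482 6 [0.488  0.0754 0.1004]
0.49 6 [0.4931 0.0754 0.1002]
flare tips/roots [[0.5162, 0.0918], [0.5407, 0.0871], [0.5155, 0.0381], [0.5352, 0.0435]]
clip left bottom corners [[0.4933, 0.0747], [0.4568, 0.0738]] roof [[0.4879, 0.0819], [0.4541, 0.083]]
```

Request:
carry_out(
  series="0.0005 0.0019 0 0;0.0039 -0.0009 0 0;0.0039 -0.0009 0 0;0.0039 -0.0009 0 0;0.0039 -0.0009 0 0;0.0039 -0.0009 0 0;0.0039 -0.0009 0 0;0.0039 -0.0009 0 0;0.0039 -0.001 0 0;0.0039 -0.001 0 0;0.0039 -0.001 0 0;0 0 0 0",
)

```text
time: 16.18
tool_pos: [0.5198, -0.0579, 0.1253]
tcp_rot: [2.465, 1.947, 0.0]
wrist_force: [-0.3, -0.7, 0.1]
width: 0.13
grip_force: 30.7
```

Request:
carry_out(
  series="0.0039 -0.001 0 0;0.0039 -0.001 0 0;0.0039 -0.001 0 0;0.0039 -0.001 0 0;0.0039 -0.001 0 0;0.0039 -0.001 0 0;0 0 0 0",
)

```text
time: 17.05
tool_pos: [0.5432, -0.0639, 0.1253]
tcp_rot: [2.465, 1.947, 0.0]
wrist_force: [-0.9, 0.5, -0.6]
width: 0.134
grip_force: 30.7
```

Request:
carry_out(
  series="0.0039 -0.0009 0 0;0.0039 -0.0009 0 0;0.0039 -0.0009 0 0;0.0039 -0.0009 0 0;0.0039 -0.0009 0 0;0.0027 -0.0006 0 0;0 0 0 0",
)

```text
time: 17.92
tool_pos: [0.5653, -0.0689, 0.1253]
tcp_rot: [2.465, 1.947, 0.0]
wrist_force: [-0.2, -0.6, -0.3]
width: 0.131
grip_force: 30.7
```

Request:
carry_out(
  series="0 0 -0.001 0;0 0 -0.001 0;0 0 -0.001 0;0 0 -0.001 0;0 0 0 0",
)

```text
time: 18.55
tool_pos: [0.565, -0.0689, 0.1211]
tcp_rot: [-2.465, -1.947, 0.0]
wrist_force: [0.2, 0.5, -0.6]
width: 0.132
grip_force: 30.7
```

Request:
carry_out(
  series="0 0 -0.001 0;0 0 -0.0005 0;0 0 -0.0005 0;0 0 0 0",
)

```text
time: 19.05
tool_pos: [0.5651, -0.0689, 0.1193]
tcp_rot: [2.465, 1.947, -0.0]
wrist_force: [-0.4, 0.5, -0.6]
width: 0.131
grip_force: 30.7
```

Request:
carry_out(
  series="0 0 -0.0004 0;0 0 -0.0004 0;0 0 0 0",
)

```text
time: 19.42
tool_pos: [0.5652, -0.0689, 0.1192]
tcp_rot: [2.465, 1.947, 0.0]
wrist_force: [-3.0, 0.6, 4.7]
width: 0.133
grip_force: 31.4
```

Request:
carry_out(
  series="0 0 0 0;0 0 0 0;0 0 0 0;0 0 0.005 0;0 0 0.02 0;0 0 0.04 0;0 0 0.05 0;0 0 0.05 0;-0.03 -0.05 0 0;-0.03 -0.05 0 0;-0.03 -0.05 0 0;-0.03 -0.05 0 0;0 0 0 0",
  jaw=-0.3,
)

```text
time: 21.05
tool_pos: [0.4434, -0.2721, 0.2854]
tcp_rot: [2.469, 1.939, -0.0]
wrist_force: [0.7, 0.5, -0.3]
width: 0.35
grip_force: 0.0
```

```bash
python3 - <<'E'
from h import *
y=-.2334;X=np.array([np.cos(y),np.sin(y)]);Y=np.array([-np.sin(y),np.cos(y)])
print(bot.read_state()['tool_pos'])
a=[look('side') for i in range(4)]; b=[look('top') for i in range(4)]
im,jm=[np.mean([x[0].astype(float) for x in k],0).astype(np.uint8) for k in(a,b)]
P=np.nanmedian([cloud('top',x[1]) for x in b],0)
o=proj('top',[[.565,-.069,.12]])[0].astype(int); A=P[o[1]-20:o[1]+20,o[0]-18:o[0]+18].reshape(-1,3)
q=np.c_[A[:,:2]@X,A[:,:2]@Y,A[:,2]]; q=q[np.isfinite(q[:,2])&(q[:,1]>.038)&(q[:,1]<.085)]
for lo,hi in((.095,.109),(.113,.13)):
    t=q[(q[:,2]>lo)&(q[:,2]<hi)]; print(len(t),np.round(t.mean(0),4),np.round(t.min(0),4),np.round(t.max(0),4), cv2.minAreaRect(t[:,:2].astype(np.float32)))
r=q[(q[:,2]>.097)&(q[:,2]<.109)&(abs(q[:,0]-.567)<.02)]
print('roof tilt',np.linalg.lstsq(np.c_[r[:,:2]-r[:,:2].mean(0),np.ones(len(r))],r[:,2],rcond=None)[0])
u,v=proj('side',[[.565,-.069,.1]])[0].astype(int)
cv2.imwrite('pics/fin.png',cv2.convertScaleAbs(np.hstack([cv2.resize(k,(400,400),interpolation=cv2.INTER_CUBIC) for k in(im[v-35:v+35,u-35:u+35],jm[o[1]-35:o[1]+35,o[0]-35:o[0]+35])]),alpha=1.4))
E
```

```text
[ 0.44338429 -0.27208204  0.28542584]
162 [0.5639 0.062  0.103 ] [0.547  0.0384 0.0951] [0.5838 0.0821 0.1086] ((0.5654078125953674, 0.06030528247356415), (0.03677263483405113, 0.043639685958623886), 0.37877169251441956)
67 [0.5666 0.0616 0.1226] [0.5606 0.048  0.1136] [0.5737 0.0753 0.1267] ((0.56730717420578, 0.06162536144256592), (0.027435660362243652, 0.013035917654633522), 88.65983581542969)
roof tilt [0.00610075 0.01579573 0.10321806]
```

View pics/fin.png

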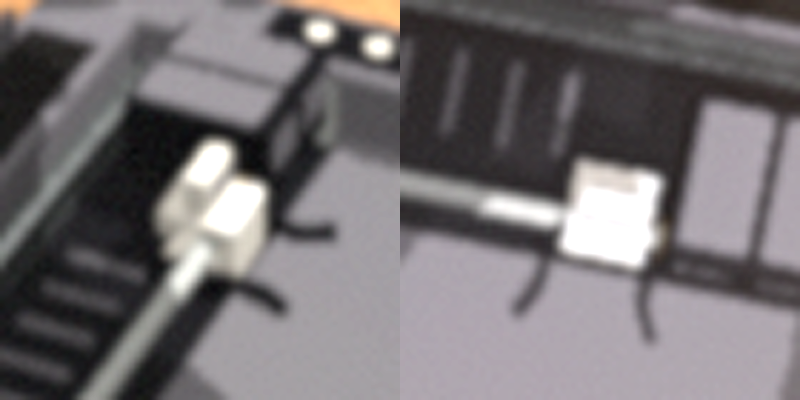

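The clip sits level on the rod between the ribs at about (215,210) in the side view. Its roof is 27.7 mm over the ledge (27.5 expected), and the carriage is parked beside it.

```bash
python3 -c "
from h import *
print(bot.finish_job())"
```

```text
the job is handed in; nothing more can be done
None
```

The carriage is pushed to its parking stop and the clip sits level on the rod beside it; I touched none of the other things on the desk, and the job was handed in after about 21 s of the 61 s, with no verdict shown to me.

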